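Slide the thin spacer plate under the thickness gauge

ROBOT

A 6-joint arm with a two-finger parallel gripper is mounted at the origin on the work surface. World frame = base frame: x ahead of the robot, y to its left, z up, the work surface at z = 0. Lengths are in m, angles in degrees, forces in N, time in s.
With the tool pointing down it reaches from about 0.325 to 0.775 m from the base axis. Payload 5.5 kg.
Tool frame: the origin (TCP) lies on the centre line of the jaws, within the pads' length; the fingertips stand 19 mm ahead of it and the grasp point (between the pads) is the TCP; x points along the fingers, y is the direction in which the jaws open and shut, and the axes are right-handed (so a half turn about x gives the same grasp; the last joint's range is limited). The gripper opens to 88 mm and grips with 3 to 60 N. Pads are 20 mm wide; open, the fingers measure 115 mm over their backs; the gripper's body (75 mm by 178 mm) begins 61 mm behind the grasp point.
Start: joints at [-78.249, 5.22, 70.514, -0, 104.267, -3.249], TCP at [0.155, -0.58, 0.242] pointing down, gripper open.
Joint ranges: [-164.24, 164.24], [-49.07, 125.15], [9.68, 141.18], [-86.29, 266.29], [3.28, 154.24], [-151.56, 151.56]. Speed limits (degrees/s): [147.25, 147.25, 172.46, 180, 180, 180].

INTERFACE

Orientations are given as a 3x3 rotation matrix whose columns are the frame's x, y, z axes.
In Python, from bench import r gives the robot as it stands.
- The arm moves only by the tool arm_command, never from a script. Its arguments are lists of equal length, an entry for each row: "delta_pos": the shift along the world's x, y, z in units of 0.2 m (1.0 is 0.2 m), a list of three; "turn": the turn, a rotation vector about the world's x, y, z in units of pi rad (1.0 is pi rad), a list of three. In form: {"delta_pos": [[tx, ty, tz], ...], "turn": [[wx, wy, wz], ...]}. A call has 1 to 5 rows; each row shifts and turns the commanded pose from where the row before left it; what a row does not reach is not made up. A row lasts 1/12 s, in which the tool goes at most 41.7 mm and 7.16 degrees, less where a joint would pass 70% of its speed; a pose out of reach is approached as far as the arm can. A call with a number of a shift or a turn outside -1 to 1 is refused whole. A call with a gripper value outside its range is refused whole. "jaw" is the closure, from 0 (fully open) to 1 (shut), set as the call begins (left out, the last holds). The fingers move at their own pace and stop on an object; the grip force is fixed at half the most. Time passes only in rows, so rows that do not move let the fingers close. It gives the time, the measured TCP pose, the force and the opening at its end, in the units of the state.
- r.get_state(): the state, without advancing time (a new reading comes with each control period).
- r.grab_frame(name): name is "scene" or "top" or "wrist"; returns a dict with "image" (480x640x3 uint8, blue, green, red), "K" (3x3 intrinsics, pixels), "extrinsics" (4x4, takes a point from world to camera coordinates); the wrist camera has in their place "mount" (4x4, takes a point from camera to tool coordinates, whose origin is the TCP and whose axes are the tool frame's). Camera axes: x right, y down, z forward; pixel columns grow to the right and rows downward; lengths in m; the calibration is good to about 2 mm. The wrist camera is an equidistant fisheye: a pixel r from the principal point sees the ray r / f radians off the axis. A picture is of the moment at which its call begins: read the wrist's pose just before it. There is no depth.
- r.hand_in(): hands the job in, once; it reports no verdict.
Trained networks look in the newest picture that a camera, given by its name, has taken for a name from the list of things; names that differ only in an ending like _2 or _b are one class to them, and where a whole thing is asked for, a point or a joint stands for the part that bears it (a point fixed in the world has none). Each returns a list of dicts, best first, with "confidence" (0 to 1); they miss things now and then, are a little off and sometimes report something else, mostly with a low value. They report only what shows in the picture. A call takes as long as a camera call. They do not tell look-alikes from the thing itself.
- r.look_for(query, camera): "box" ([left, top, right, bottom] in pixels, round what is visible of it).
- r.regions_of(query, camera): "pixels" (480x640 bool, what is visible of it) and "box" ([left, top, right, bottom] in pixels, round what is visible of it).
- r.mark_of(query, camera): "point" ([column, row] in pixels: a listed point, or the origin of a listed thing).
The state is a dict: "time": time; "joints": joint angles; "joint_velocities": joint speeds; "tau": joint torques, N m; "position": TCP position; "ee_rot": TCP orientation; "wrist_force": force on the tool from outside, world axes, zero at the start; "wrist_torque": the same for the moment, N m; "opening": finger opening in m.
Only numpy, scipy, OpenCV 4.12 (cv2) and the standard library are available. Lean on these libraries where they do the work, as an engineer would, in place of code of your own. Each camera call takes 0.05 s, during which the arm holds its last target.

TASK

Using only fingertip pushes, slide the thinner of the two aluminium spacer plates along the bench and under the low bridge of the thickness gauge, and leave it lying flat and straight in the tunnel with the bridge across its middle, so that it sticks out equally at both ends. Never lift or tip the plate, do not lean on the gauge, and leave the thicker plate and everything else where they are.

Things in the scene. Friction and masses are not known exactly. Their poses are not given: they have to be found in the camera images.
- thin_plate: the thin spacer plate to be pushed: aluminium, loose, 90 (own x) x 110 (own y) x 12 mm thick, 0.2 to 0.45 kg, dark bolt holes only drawn on; too wide to grasp. Origin: centre of its underside. It starts flat, its y within 0.25 rad of the gauge's y, before either mouth of the tunnel (gauge y about -175 or +175, gauge x within 25 of 0); the thick plate lies before the other mouth
- thick_plate: the thicker spacer plate, which would not fit under the bridge and stays where it is: same outline 90 x 110 mm, 26 mm thick, loose. Origin: centre of its underside
- gauge: thickness gauge, dark steel, fixed to the bench. Origin: on the bench surface under the bridge's middle. The tunnel runs along gauge y on the bare bench, open at both ends, no stop; it is 106 mm wide (gauge x -53 to +53) between two feet 20 wide. The cross-bar over it is 40 deep (gauge y -20 to +20), its underside 16 above the bench
- bridge_top (a point): middle of the cross-bar's top face, 28 mm above the bench; the cross-bar is 146 long along gauge x. A grey readout box 46 x 30 stands on it, its top 54 above the bench. Screw flanges 5 high reach out to gauge x = -93 and +93
- bearing: bystander: steel bearing ring, 52 mm across, 16 high, near the gauge's +x side; origin: centre of underside
- bush: bystander: brass flanged bush, 36 mm across, 32 high, standing near the gauge's -x side; origin: centre of underside
- filter: bystander: oil filter can, 76 mm across, 100 high; origin: centre of underside
- carton: bystander: cardboard carton 80 x 90 x 60 mm; origin: centre of underside
- wrench: bystander: steel wrench lying flat on the bench
- hub: bystander: dark steel hub, 90 mm across, 34 high; origin: centre of underside
- grease: bystander: blue jar, 68 mm across, 110 high; origin: centre of underside
Things that resemble listed ones, but are neither listed nor needed, are in the scene too. Leave any green or red look-alike of the thin_plate alone.

How it is judged:
By the outcome, as a careful person would: the job done as asked, in the order asked, and still so for the second after the job is handed in, with the robot touching nothing.
It also fails if it takes over 61 s, if anything falls off the work surface, if the arm or the gripper's body presses on something with over 40 N, if the wrist force passes 120 N, or if a joint passes its speed limit or range.

## Working session

There is one attempt and no reset: what is moved stays moved. The work goes in short steps, Python scripts to look and compute and a tool call to move; the robot and the scene stay as the last step left them, time stands still between calls to the robot, and variables do not carry over. Pictures are saved under pics/ and viewed, and the job is handed in when it is done.

Besides the shell and the picture viewer there is one more tool, called after ">>>" by a JSON object that holds its "fn" and its "kwargs". arm_command: Moves the arm, as the interface text tells. Shifts and turns lie within -1 to 1; 1 stands for 0.2 m of shift or pi rad of turn. Its arguments: {"type":"object","properties":{"delta_pos":{"type":"array","items":{"type":"array","items":{"type":"number"}}},"turn":{"type":"array","items":{"type":"array","items":{"type":"number"}}},"jaw":{"type":"number"}},"required":["delta_pos","turn"]}

```bash
mkdir -p pics; ls
cat > t.py <<'E'
from bench import r
import cv2, numpy as np, pickle
s=r.get_state(); print(s['time'],s['position'],s['opening'],s['wrist_force'])
D={}
for c in ['top','scene']:
    f=r.grab_frame(c); D[c]=f; cv2.imwrite(f'pics/{c}0.png',f['image']); print(c,f['K'],f['extrinsics'])
    for q in ['thin_plate','thick_plate','gauge','bearing','bush']:
        for m in r.look_for(q,c)[:4]: print(c,q,np.round(m['box']),round(m['confidence'],2))
        for m in r.mark_of(q,c)[:4]: print(c,q,np.round(m['point']),round(m['confidence'],2))
pickle.dump(D,open('f0.pkl','wb'))
print(r.get_state()['time'])
E
python3 t.py
```

```text
pics
0.0 [ 0.15522006 -0.5793012   0.24050958] 0.08738053299365912 [ 0.17916703  0.39069365 -0.487934  ]
top [[584.39509793   0.         316.61681805]
 [  0.         584.39509793 236.59826166]
 [  0.           0.           1.        ]] [[ 2.45903400e-02 -9.99697566e-01  3.02291722e-04 -3.72267622e-02]
 [-9.99017832e-01 -2.45847671e-02 -3.68640792e-02  4.74356815e-01]
 [ 3.68603620e-02  6.04505419e-04 -9.99320243e-01  1.63813604e+00]
 [ 0.00000000e+00  0.00000000e+00  0.00000000e+00  1.00000000e+00]]
top thin_plate [154. 305. 201. 356.] 0.92
top thin_plate [195. 248. 241. 291.] 0.91
top thin_plate [336. 261. 379. 301.] 0.85
top thin_plate [219. 114. 262. 163.] 0.76
top thin_plate [238. 204.] 0.98
top thin_plate [220. 268.] 0.93
top thin_plate [243. 137.] 0.75
top thin_plate [175. 329.] 0.75
top thick_plate [340. 184. 383. 220.] 0.61
top thick_plate [362. 206.] 0.73
top gauge [297. 172. 314. 242.] 0.97
top gauge [218. 182. 259. 219.] 0.69
top gauge [306. 209.] 0.88
top bearing [307. 150. 324. 163.] 0.69
top bearing [313. 156.] 0.62
top bush [299. 249. 316. 262.] 0.48
top bush [308. 253
[... 335 characters left out ...]
        ]]
scene thin_plate [359. 185. 402. 229.] 0.97
scene thin_plate [419. 210. 475. 255.] 0.89
scene thin_plate [305. 156. 340. 186.] 0.86
scene thin_plate [212. 248. 262. 294.] 0.83
scene thin_plate [324. 174.] 0.92
scene thin_plate [236. 273.] 0.82
scene thin_plate [447. 234.] 0.75
scene thin_plate [291. 129.] 0.75
scene thick_plate [295. 282. 351. 342.] 0.64
scene thick_plate [324. 314.] 0.86
scene gauge [310. 235. 382. 275.] 0.66
scene bearing [386. 277. 408. 298.] 0.8
scene bearing [293. 282. 353. 342.] 0.65
scene bearing [416. 149. 451. 175.] 0.26
scene bearing [398. 292.] 0.84
scene bush [288. 228. 300. 246.] 0.51
scene bush [415. 150. 452. 174.] 0.4
scene bush [292. 240.] 0.6
1.1
```

View pics/top0.png

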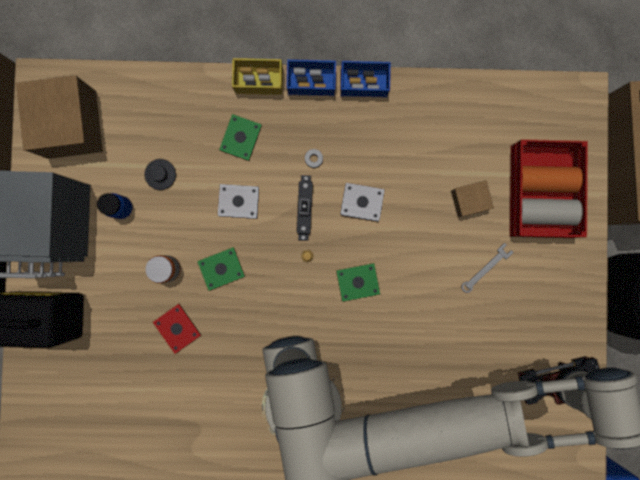

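View pics/scene0.png

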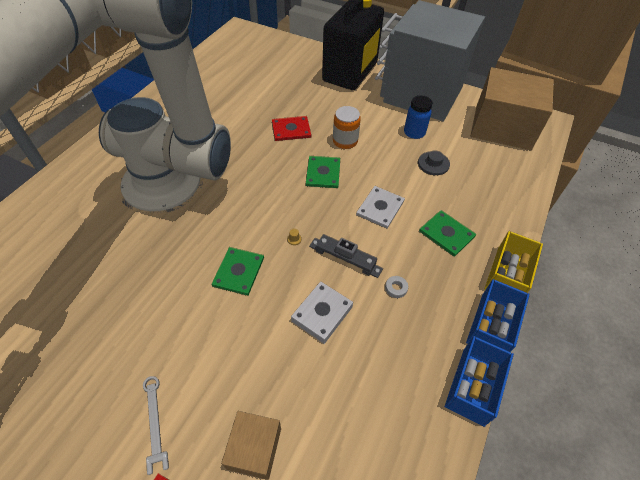

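```bash
python3 -c "
import pickle,cv2
D=pickle.load(open('f0.pkl','rb'))
i=D['top']['image'][120:320,190:410];cv2.imwrite('pics/top0z.png',cv2.resize(i,None,fx=3,fy=3,interpolation=cv2.INTER_CUBIC)[:600])
i=D['scene']['image'][130:350,260:470];cv2.imwrite('pics/scene0z.png',cv2.resize(i,None,fx=2.7,fy=2.7,interpolation=cv2.INTER_CUBIC)[:600])
"
```

```text
(no output)
```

View pics/top0z.png

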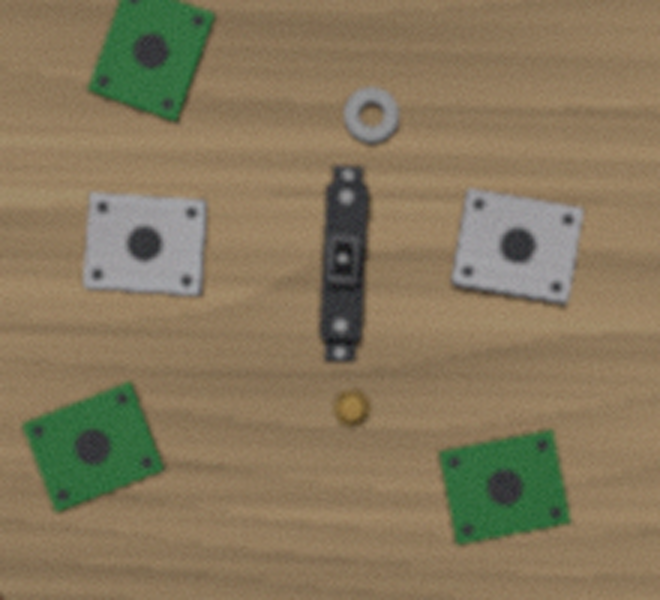

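View pics/scene0z.png

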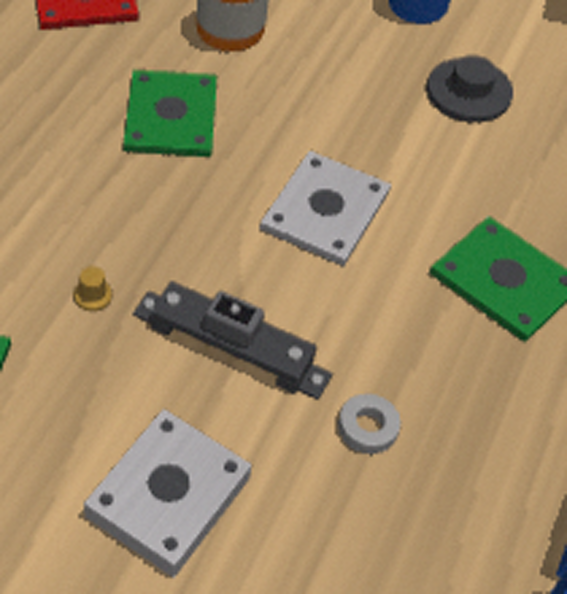

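```bash
cat > fit.py <<'E'
import pickle,cv2,numpy as np,sys
from scipy.optimize import least_squares
def proj(f,P):
    P=np.atleast_2d(P);E=f['extrinsics'];c=P@E[:3,:3].T+E[:3,3];u=c@f['K'].T;return u[:,:2]/u[:,2:]
def unproj(f,px,z):
    E=f['extrinsics'];R=E[:3,:3];o=-R.T@E[:3,3];d=R.T@np.linalg.inv(f['K'])@np.array([px[0],px[1],1.]);return o+d*(z-o[2])/d[2]
def plate_mask(img,box):
    hsv=cv2.cvtColor(img,cv2.COLOR_BGR2HSV);m=(hsv[...,1]<50)&(hsv[...,2]>110)
    o=np.zeros(m.shape,np.uint8);l,t,r,b=box;o[t:b,l:r]=m[t:b,l:r]
    o=cv2.morphologyEx(o,cv2.MORPH_CLOSE,np.ones((3,3)))
    cs,_=cv2.findContours(o,cv2.RETR_EXTERNAL,cv2.CHAIN_APPROX_NONE);c=max(cs,key=cv2.contourArea)
    return c
if __name__=='__main__':
    D=pickle.load(open('f0.pkl','rb'))
    for nm,bt,bs,h in [('thin',(210,175,268,228),(352,180,408,232),.012),('thick',(334,176,392,228),(286,276,358,348),.026)]:
        for c,b in [('top',bt),('scene',bs)]:
            k=plate_mask(D[c]['image'],b); print(nm,c,cv2.contourArea(k),cv2.minAreaRect(k))
            q=cv2.approxPolyDP(k,4,True)[:,0]
            for p in q: print(p, unproj(D[c],p,h).round(4))
    for p in [(347,176),(346,197),(340,326),(339,353),(343,258)]:
        px=(190+p[0]/3,120+p[1]/3); print(px,unproj(D['top'],px,.028).round(4),unproj(D['top'],px,.005).round(4),unproj(D['top'],px,.054).round(4))
    for p in [(148,302),(172,297),(297,352),(318,378),(236,310)]:
        px=(260+p[0]/2.7,130+p[1]/2.7); print('scene',unproj(D['scene'],px,.028).round(4),unproj(D['scene'],px,.005).round(4),unproj(D['scene'],px,.054).round(4))
E
python3 fit.py
```

```text
thin top 1221.5 ((237.997802734375, 201.033203125), (39.64532470703125, 32.527793884277344), 3.814074993133545)
[220 184] [0.6168 0.2507 0.012 ]
[218 215] [0.529  0.2536 0.012 ]
[255 218] [0.5231 0.1492 0.012 ]
[257 186] [0.6137 0.1461 0.012 ]
thin scene 1047.0 ((380.4000244140625, 205.20001220703125), (36.671512603759766, 33.98823547363281), 26.56505012512207)
[374 186] [0.5305 0.2536 0.012 ]
[357 212] [0.5278 0.1476 0.012 ]
[388 226] [0.6163 0.1427 0.012 ]
[404 198] [0.6182 0.2513 0.012 ]
thick top 1217.0 ((362.0540466308594, 201.1756591796875), (40.27775192260742, 32.22220230102539), 9.462322235107422)
[346 183] [ 0.6265 -0.1041  0.026 ]
[340 213] [ 0.542  -0.0892  0.026 ]
[378 220] [ 0.5251 -0.1957  0.026 ]
[384 190] [ 0.6095 -0.2108  0.026 ]
thick scene 1818.5 ((322.08001708984375, 310.05999755859375), (43.00000762939453, 50.40000534057617), 36.869895935058594)
[320 282] [ 0.5431 -0.0925  0.026 ]
[291 317] [ 0.5279 -0.1997  0.026 ]
[324 343] [ 0.6176 -0.2192  0.026 ]
[352 301] [ 0.6278 -0.1025  0.026 ]
(305.6666666666667, 178.66666666666666) [0.6357 0.009  0.028 ] [0.6388 0.0095 0.005 ] [0.6321 0.0085 0.054 ]
(305.3333333333333, 185.66666666666669) [0.616  0.0095 0.028 ] [0.6189 0.01   0.005 ] [0.6128 0.0089 0.054 ]
(303.3333333333333, 228.66666666666669) [0.4956 0.012  0.028 ] [0.4968 0.0125 0.005 ] [0.4943 0.0114 0.054 ]
(303.0, 237.66666666666669) [0.4705 0.0123 0.028 ] [0.4713 0.0128 0.005 ] [0.4696 0.0117 0.054 ]
(304.3333333333333, 206.0) [0.559  0.0108 0.028 ] [0.561  0.0113 0.005 ] [0.5567 0.0102 0.054 ]
scene [0.4809 0.0006 0.028 ] [0.4734 0.0156 0.005 ] [ 0.4894 -0.0163  0.054 ]
scene [0.4974 0.0157 0.028 ] [0.4903 0.0311 0.005 ] [ 0.5054 -0.0016  0.054 ]
scene [0.6203 0.0142 0.028 ] [0.6165 0.0295 0.005 ] [ 0.6246 -0.0031  0.054 ]
scene [ 0.6468 -0.0019  0.028 ] [0.6438 0.0129 0.005 ] [ 0.6503 -0.0188  0.054 ]
scene [0.5543 0.0299 0.028 ] [0.5488 0.0456 0.005 ] [0.5606 0.0121 0.054 ]
```

```bash
python3 -c "
from bench import r
print(r.get_state()['ee_rot'].round(3) if hasattr(r.get_state()['ee_rot'],'round') else r.get_state()['ee_rot'])"
```

```text
[[-0.     0.259 -0.966]
 [-0.    -0.966 -0.259]
 [-1.     0.     0.   ]]
```

>>> {"fn": "arm_command", "kwargs": {"delta_pos": [[0.165, 0.1, 0], [0.165, 0.1, 0], [0.165, 0.1, 0], [0.165, 0.1, 0], [0.165, 0.1, 0]], "turn": [[0, 0, 0.0187], [0, 0, 0.0187], [0, 0, 0.0187], [0, 0, 0.0187], [0, 0, 0.0187]], "jaw": 1}}

```text
time: 1.52
position: [0.3215, -0.4785, 0.2418]
ee_rot: [[0.0, 0.529, -0.848], [-0.0, -0.848, -0.529], [-1.0, 0.0, -0.0]]
wrist_force: [0.8, -0.2, -0.2]
opening: 0.0581
```

>>> {"fn": "arm_command", "kwargs": {"delta_pos": [[0.165, 0.1, 0], [0.165, 0.1, 0], [0.12, 0.16, 0], [0.05, 0.185, 0], [0.05, 0.185, 0]], "turn": [[0, 0, 0.0187], [0, 0, 0.0187], [0, 0, 0.0187], [0, 0, 0.0187], [0, 0, 0.0187]]}}

```text
time: 1.93
position: [0.4312, -0.3318, 0.241]
ee_rot: [[-0.001, 0.753, -0.658], [0.001, -0.658, -0.753], [-1.0, -0.001, -0.0]]
wrist_force: [1.2, -0.9, 0.5]
opening: 0.0246
```

>>> {"fn": "arm_command", "kwargs": {"delta_pos": [[0.05, 0.185, 0], [0.05, 0.185, 0], [0.05, 0.185, 0], [0.05, 0.185, 0], [0.05, 0.185, 0]], "turn": [[0, 0, 0.0187], [0, 0, 0.0187], [0, 0, 0.0187], [0, 0, 0.0187], [0, 0, 0.0187]]}}

```text
time: 2.35
position: [0.4804, -0.1468, 0.2419]
ee_rot: [[0.001, 0.911, -0.412], [-0.0, -0.412, -0.911], [-1.0, 0.001, -0.0]]
wrist_force: [0.7, -0.0, 0.1]
opening: 0.0005
```

>>> {"fn": "arm_command", "kwargs": {"delta_pos": [[0.05, 0.185, 0], [0.05, 0.185, 0], [0.05, 0.185, 0], [0.05, 0.185, 0], [0.05, 0.185, 0]], "turn": [[0, 0, 0.0187], [0, 0, 0.0187], [0, 0, 0.0187], [0, 0, 0.0187], [0, 0, 0.0187]]}}

```text
time: 2.77
position: [0.5304, 0.0384, 0.2419]
ee_rot: [[0.001, 0.991, -0.131], [-0.0, -0.131, -0.991], [-1.0, 0.001, -0.0]]
wrist_force: [0.5, -0.6, 0.7]
opening: 0.0004
```

>>> {"fn": "arm_command", "kwargs": {"delta_pos": [[0.1, 0.16, 0], [0.1, 0.16, 0], [0, 0, 0]], "turn": [[0, 0, 0.0178], [0, 0, 0.0178], [0, 0, 0]]}}

```text
time: 3.02
position: [0.5717, 0.1058, 0.2395]
ee_rot: [[-0.002, 1.0, -0.014], [0.002, -0.014, -1.0], [-1.0, -0.002, -0.002]]
wrist_force: [0.8, 0.1, -0.4]
opening: 0.0004
```

```bash
cat > w.py <<'E'
from bench import r
import cv2,sys,pickle,numpy as np
n=sys.argv[1]
D={}
s=r.get_state();f=r.grab_frame('wrist');f['s']=s;D['wrist']=f
for c in sys.argv[2:]: D[c]=r.grab_frame(c)
pickle.dump(D,open(n+'.pkl','wb'))
for c in D: cv2.imwrite(f'pics/{n}_{c}.png',D[c]['image'])
print(f['K'],f['mount'].round(4),s['position'],s['ee_rot'],r.get_state()['time'])
E
python3 w.py a top
```

```text
[[371.64829954   0.         322.18117027]
 [  0.         371.64829954 237.50474933]
 [  0.           0.           1.        ]] [[-5.000e-04 -2.448e-01  9.696e-01 -1.430e-01]
 [ 1.000e+00  6.000e-04  7.000e-04  3.000e-04]
 [-8.000e-04  9.696e-01  2.448e-01 -6.650e-02]
 [ 0.000e+00  0.000e+00  0.000e+00  1.000e+00]] [0.57174745 0.10575165 0.23954734] [[-0.00198288  0.99990027 -0.01398269]
 [ 0.00201201 -0.0139787  -0.99990027]
 [-0.99999601 -0.00201081 -0.00198409]] 3.1167
```

View pics/a_wrist.png

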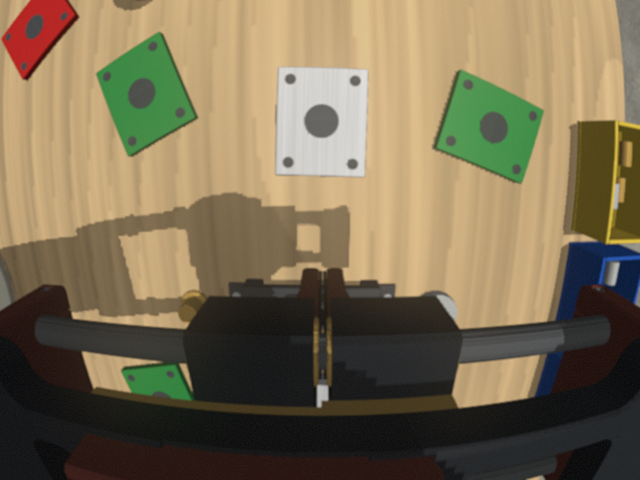

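>>> {"fn": "arm_command", "kwargs": {"delta_pos": [[0, -0.2, 0], [0, -0.2, 0], [0, -0.2, 0], [0, -0.15, 0], [0, 0, 0]], "turn": [[0, 0, 0], [0, 0, 0], [0, 0, 0], [0, 0, 0], [0, 0, 0]]}}

```text
time: 3.53
position: [0.5692, -0.0561, 0.2421]
ee_rot: [[0.0, 1.0, -0.03], [-0.003, -0.03, -1.0], [-1.0, 0.0, 0.003]]
wrist_force: [0.0, 0.1, -0.0]
opening: 0.0005
```

```bash
python3 w.py b
```

```text
[[371.64829954   0.         322.18117027]
 [  0.         371.64829954 237.50474933]
 [  0.           0.           1.        ]] [[-5.000e-04 -2.448e-01  9.696e-01 -1.430e-01]
 [ 1.000e+00  6.000e-04  7.000e-04  3.000e-04]
 [-8.000e-04  9.696e-01  2.448e-01 -6.650e-02]
 [ 0.000e+00  0.000e+00  0.000e+00  1.000e+00]] [ 0.56916692 -0.05613508  0.24214212] [[ 3.87391961e-04  9.99538511e-01 -3.03745756e-02]
 [-2.87826587e-03 -3.03733375e-02 -9.99534480e-01]
 [-9.99995783e-01  4.74637726e-04  2.86517119e-03]] 3.5833
```

View pics/b_wrist.png

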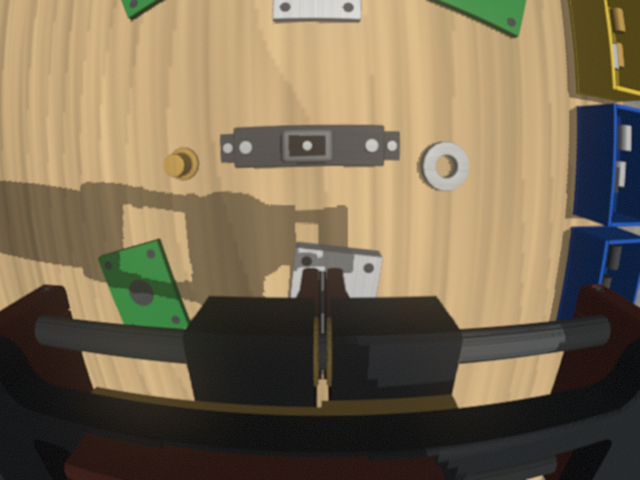

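```bash
cat > fe.py <<'E'
import pickle,numpy as np
def wun(f,px,z):
    K=f['K'];d=np.array([(px[0]-K[0,2])/K[0,0],(px[1]-K[1,2])/K[1,1]]);th=np.hypot(*d)
    v=np.array([*(d/th*np.sin(th)),np.cos(th)]) if th>0 else np.array([0,0,1.])
    R=np.array(f['s']['ee_rot']);p=np.array(f['s']['position']);M=f['mount']
    o=R@M[:3,3]+p;v=R@M[:3,:3]@v;return o+v*(z-o[2])/v[2]
E
python3 - <<'E'
import pickle,numpy as np
from fe import wun
a=pickle.load(open('a.pkl','rb'))['wrist'];b=pickle.load(open('b.pkl','rb'))['wrist']
def ang(p,q): return np.degrees(np.arctan2(q[1]-p[1],q[0]-p[0])).round(2)
P=[wun(a,p,.012) for p in [(278,67),(368,69),(366,177),(275,174)]];print('plate',np.round(P,4),np.mean(P,0),ang(P[0],P[1]),ang(P[3],P[2]),ang(P[3],P[0])-90,ang(P[2],P[1])-90)
P=[wun(a,p,.005) for p in [(229,283),(395,283)]];print(np.round(P,4))
P=[wun(b,p,.005) for p in [(228,148),(392,146)]];print('screws',np.round(P,4),np.mean(P,0),ang(*P))
P=[wun(b,p,.028) for p in [(246,147),(372,145)]];print('screws',np.round(P,4),np.mean(P,0),ang(*P))
P=[wun(b,p,.028) for p in [(235,129),(384,125),(386,164),(237,167)]];print('bar',np.round(P,4),np.mean(P,0),ang(P[0],P[1]),ang(P[3],P[2]))
P=[wun(b,p,.012) for p in [(273,18),(361,20)]];print('plate',np.round(P,4),np.mean(P,0),ang(*P))
E
```

```text
plate [[0.5301 0.2537 0.012 ]
 [0.6191 0.2505 0.012 ]
 [0.6162 0.141  0.012 ]
 [0.5252 0.1453 0.012 ]] [0.57263418 0.19760611 0.012     ] -2.08 -2.68 -2.5900000000000034 -1.5400000000000063
[[0.4673 0.0266 0.005 ]
 [0.6509 0.0248 0.005 ]]
screws [[0.4745 0.012  0.005 ]
 [0.6433 0.0082 0.005 ]] [0.55887607 0.0101267  0.005     ] -1.3
screws [[0.4984 0.0117 0.028 ]
 [0.6194 0.0094 0.028 ]] [0.5589058  0.01057049 0.028     ] -1.12
bar [[ 0.4882  0.0301  0.028 ]
 [ 0.6315  0.0287  0.028 ]
 [ 0.6328 -0.0091  0.028 ]
 [ 0.4884 -0.0072  0.028 ]] [0.56023042 0.01061584 0.028     ] -0.53 -0.75
plate [[0.5261 0.1456 0.012 ]
 [0.6148 0.1402 0.012 ]] [0.57045392 0.14291797 0.012     ] -3.47
```

>>> {"fn": "arm_command", "kwargs": {"delta_pos": [[0.06, 0.182, 0], [0.06, 0.182, 0], [0.06, 0.182, 0], [0.06, 0.182, 0], [0.06, 0.182, 0]], "turn": [[0, 0, 0], [0, 0, 0], [0, 0, 0], [0, 0, 0], [0, 0, 0]]}}

```text
time: 4.0
position: [0.63, 0.1342, 0.2424]
ee_rot: [[0.001, 1.0, -0.023], [0.0, -0.023, -1.0], [-1.0, 0.001, -0.0]]
wrist_force: [0.9, -0.6, -0.5]
opening: 0.0004
```

>>> {"fn": "arm_command", "kwargs": {"delta_pos": [[0.06, 0.182, 0], [0.06, 0.182, 0], [0, 0, -0.15], [0, 0, -0.2], [0, 0, 0]], "turn": [[0, 0, 0], [0, 0, 0], [0, 0, 0], [0, 0, 0], [0, 0, 0]]}}

```text
time: 4.42
position: [0.65, 0.2055, 0.1606]
ee_rot: [[-0.016, 1.0, -0.021], [-0.004, -0.021, -1.0], [-1.0, -0.016, 0.004]]
wrist_force: [-1.4, -0.3, -3.5]
opening: 0.0004
```

>>> {"fn": "arm_command", "kwargs": {"delta_pos": [[0, 0, -0.15], [0, 0, -0.15], [0, 0, -0.15], [0, 0, 0], [0, 0, 0]], "turn": [[0, 0, 0], [0, 0, 0], [0, 0, 0], [0, 0, 0], [0, 0, 0]]}}

```text
time: 4.83
position: [0.6535, 0.2047, 0.0817]
ee_rot: [[-0.003, 1.0, -0.023], [-0.001, -0.023, -1.0], [-1.0, -0.003, 0.001]]
wrist_force: [-0.0, 0.2, 0.6]
opening: 0.0006
```

>>> {"fn": "arm_command", "kwargs": {"delta_pos": [[0, -0.03, -0.15], [0, 0, -0.1], [0, 0, -0.02], [0, 0, 0], [0, 0, 0]], "turn": [[0, 0, 0], [0, 0, 0], [0, 0, 0], [0, 0, 0], [0, 0, 0]]}}

```text
time: 5.25
position: [0.6556, 0.1996, 0.031]
ee_rot: [[0.004, 1.0, -0.022], [0.001, -0.022, -1.0], [-1.0, 0.004, -0.001]]
wrist_force: [-0.0, 0.3, 0.3]
opening: 0.0001
```

>>> {"fn": "arm_command", "kwargs": {"delta_pos": [[0, 0, -0.02], [0, 0, -0.015], [0, 0, 0]], "turn": [[0, 0, 0], [0, 0, 0], [0, 0, 0]]}}

```text
time: 5.5
position: [0.6546, 0.1994, 0.0213]
ee_rot: [[0.001, 1.0, -0.022], [0.0, -0.022, -1.0], [-1.0, 0.001, -0.0]]
wrist_force: [-0.2, 0.0, -0.4]
opening: 0.0004
```

>>> {"fn": "arm_command", "kwargs": {"delta_pos": [[-0.05, 0, 0], [-0.03, 0, 0], [-0.02, 0, 0], [0, 0, 0]], "turn": [[0, 0, 0], [0, 0, 0], [0, 0, 0], [0, 0, 0]]}}

```text
time: 5.83
position: [0.6337, 0.1994, 0.0209]
ee_rot: [[-0.0, 1.0, -0.022], [0.0, -0.022, -1.0], [-1.0, -0.0, -0.0]]
wrist_force: [-0.6, 0.0, -0.4]
opening: 0.0005
```

>>> {"fn": "arm_command", "kwargs": {"delta_pos": [[-0.01, 0, 0.005], [-0.01, 0, 0], [-0.01, 0, 0], [-0.01, 0, 0]], "turn": [[0, 0, 0], [0, 0, 0], [0, 0, 0], [0, 0, 0]]}}

```text
time: 6.17
position: [0.6263, 0.1992, 0.0217]
ee_rot: [[0.0, 1.0, -0.022], [0.0, -0.022, -1.0], [-1.0, 0.0, -0.0]]
wrist_force: [0.7, -0.2, 0.5]
opening: 0.0006
```

>>> {"fn": "arm_command", "kwargs": {"delta_pos": [[-0.01, 0, 0], [-0.01, 0, 0], [-0.01, 0, 0], [0, 0, 0]], "turn": [[0, 0, 0], [0, 0, 0], [0, 0, 0], [0, 0, 0]]}}

```text
time: 6.5
position: [0.62, 0.1992, 0.0217]
ee_rot: [[-0.0, 1.0, -0.022], [-0.0, -0.022, -1.0], [-1.0, -0.0, 0.0]]
wrist_force: [0.9, 0.5, -1.1]
opening: 0.0004
```

>>> {"fn": "arm_command", "kwargs": {"delta_pos": [[0.06, 0, 0], [0.1, 0, 0], [0, 0, 0.15], [0, 0, 0.2], [-0.1, -0.2, 0.2]], "turn": [[0, 0, 0], [0, 0, 0], [0, 0, 0], [0, 0, 0], [0, 0, 0]]}}

```text
time: 6.92
position: [0.6391, 0.1747, 0.1205]
ee_rot: [[-0.0, 1.0, -0.019], [0.002, -0.019, -1.0], [-1.0, -0.0, -0.002]]
wrist_force: [1.4, 0.5, 1.2]
opening: 0.0007
```

>>> {"fn": "arm_command", "kwargs": {"delta_pos": [[-0.17, -0.2, 0.1], [-0.15, -0.2, 0.2], [-0.1, -0.2, 0.2], [0, 0, 0], [0, 0, 0]], "turn": [[0, 0, 0], [0, 0, 0], [0, 0, 0], [0, 0, 0], [0, 0, 0]]}}

```text
time: 7.33
position: [0.5802, 0.0869, 0.1911]
ee_rot: [[0.005, 1.0, -0.024], [0.001, -0.024, -1.0], [-1.0, 0.005, -0.001]]
wrist_force: [0.4, 0.4, 0.0]
opening: 0.0006
```

```bash
python3 w.py c
```

```text
[[371.64829954   0.         322.18117027]
 [  0.         371.64829954 237.50474933]
 [  0.           0.           1.        ]] [[-5.000e-04 -2.448e-01  9.696e-01 -1.430e-01]
 [ 1.000e+00  6.000e-04  7.000e-04  3.000e-04]
 [-8.000e-04  9.696e-01  2.448e-01 -6.650e-02]
 [ 0.000e+00  0.000e+00  0.000e+00  1.000e+00]] [0.58020377 0.08691835 0.19110088] [[ 5.00339940e-03  9.99689676e-01 -2.44032435e-02]
 [ 6.49937779e-04 -2.44067948e-02 -9.99701899e-01]
 [-9.99987272e-01  4.98604729e-03 -7.71853030e-04]] 7.3833
```

View pics/c_wrist.png

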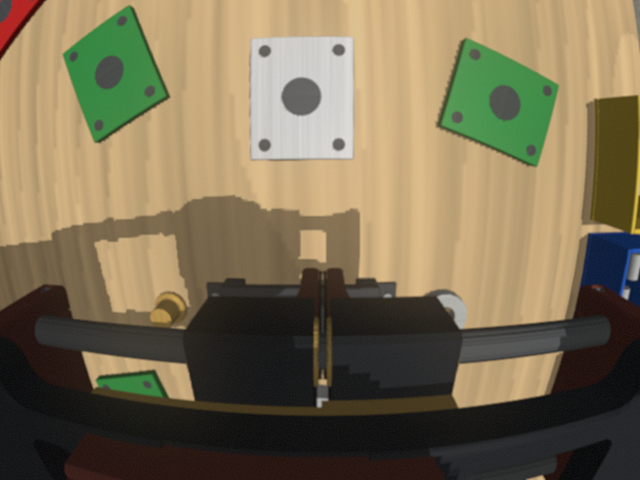

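Run:
```python
import pickle,numpy as np
from fe import wun
a=pickle.load(open('c.pkl','rb'))['wrist']
def ang(p,q): return np.degrees(np.arctan2(q[1]-p[1],q[0]-p[0])).round(2)
P=[wun(a,p,.012) for p in [(251,38),(354,37),(353,159),(250,159)]];print('plate',np.round(P,4),np.mean(P,0),ang(P[0],P[1]),ang(P[3],P[2]),ang(P[3],P[0])-90,ang(P[2],P[1])-90)
P=[wun(a,p,.005) for p in [(208,283),(397,283)]];print(np.round(P,4),np.mean(P,0))
```

```text
plate [[0.5235 0.253  0.012 ]
 [0.613  0.2502 0.012 ]
 [0.6095 0.1414 0.012 ]
 [0.5201 0.1442 0.012 ]] [0.56655033 0.19722677 0.012     ] -1.78 -1.82 -1.769999999999996 -1.8299999999999983
[[0.4686 0.0274 0.005 ]
 [0.6522 0.0235 0.005 ]] [0.56039406 0.02544892 0.005     ]
```

>>> {"fn": "arm_command", "kwargs": {"delta_pos": [[-0.013, 0.161, 0], [-0.013, 0.161, 0], [-0.013, 0.161, 0], [-0.013, 0.161, 0], [-0.013, 0.161, 0]], "turn": [[0, 0, 0], [0, 0, 0], [0, 0, 0], [0, 0, 0], [0, 0, 0]], "jaw": 0.43}}

```text
time: 7.8
position: [0.5658, 0.2515, 0.1851]
ee_rot: [[-0.004, 1.0, -0.021], [-0.001, -0.021, -1.0], [-1.0, -0.004, 0.001]]
wrist_force: [0.1, 0.0, 0.3]
opening: 0.03
```

>>> {"fn": "arm_command", "kwargs": {"delta_pos": [[-0.013, 0.161, 0], [0, 0, -0.2], [0, 0, -0.2], [0, 0, -0.15], [0, 0, 0]], "turn": [[0, 0, 0], [0, 0, 0], [0, 0, 0], [0, 0, 0], [0, 0, 0]]}}

```text
time: 8.22
position: [0.5589, 0.2807, 0.0663]
ee_rot: [[-0.017, 1.0, -0.02], [-0.007, -0.02, -1.0], [-1.0, -0.016, 0.007]]
wrist_force: [-0.2, -0.5, -1.6]
opening: 0.0503
```

>>> {"fn": "arm_command", "kwargs": {"delta_pos": [[0, 0, 0], [0, 0, 0]], "turn": [[0, 0, 0], [0, 0, 0]]}}

```text
time: 8.38
position: [0.5645, 0.2819, 0.079]
ee_rot: [[0.0, 1.0, -0.022], [0.0, -0.022, -1.0], [-1.0, 0.0, -0.0]]
wrist_force: [-0.3, -0.5, 0.9]
opening: 0.0502
```

>>> {"fn": "arm_command", "kwargs": {"delta_pos": [[0, 0, -0.15], [0, 0, -0.1], [0, 0, -0.03], [0, 0, 0], [0, 0, 0]], "turn": [[0, 0, 0], [0, 0, 0], [0, 0, 0], [0, 0, 0], [0, 0, 0]]}}

```text
time: 8.8
position: [0.5653, 0.2816, 0.0245]
ee_rot: [[0.003, 1.0, -0.022], [0.001, -0.022, -1.0], [-1.0, 0.003, -0.001]]
wrist_force: [-0.4, -0.3, 1.3]
opening: 0.05
```

>>> {"fn": "arm_command", "kwargs": {"delta_pos": [[0, -0.025, 0], [-0.001, -0.025, 0], [0, -0.025, 0], [-0.001, -0.02, 0], [0, -0.02, 0]], "turn": [[0, 0, 0], [0, 0, 0], [0, 0, 0], [0, 0, 0], [0, 0, 0]]}}

```text
time: 9.22
position: [0.5644, 0.2585, 0.0234]
ee_rot: [[0.002, 1.0, -0.022], [0.002, -0.022, -1.0], [-1.0, 0.002, -0.002]]
wrist_force: [0.5, 3.5, 3.6]
opening: 0.0499
```

>>> {"fn": "arm_command", "kwargs": {"delta_pos": [[0, -0.025, 0], [-0.001, -0.025, 0], [0, -0.025, 0], [-0.001, -0.025, 0], [0, -0.025, 0]], "turn": [[0, 0, 0], [0, 0, 0], [0, 0, 0], [0, 0, 0], [0, 0, 0]]}}

```text
time: 9.63
position: [0.5633, 0.2328, 0.0221]
ee_rot: [[0.0, 1.0, -0.022], [0.0, -0.022, -1.0], [-1.0, 0.0, -0.0]]
wrist_force: [0.8, 3.7, 2.4]
opening: 0.0505
```

>>> {"fn": "arm_command", "kwargs": {"delta_pos": [[-0.001, -0.025, 0], [0, -0.025, 0], [-0.001, -0.025, 0], [0, -0.025, 0], [-0.001, -0.025, 0]], "turn": [[0, 0, 0], [0, 0, 0], [0, 0, 0], [0, 0, 0], [0, 0, 0]]}}

```text
time: 10.05
position: [0.5628, 0.2077, 0.022]
ee_rot: [[-0.0, 1.0, -0.022], [-0.0, -0.022, -1.0], [-1.0, -0.0, 0.0]]
wrist_force: [0.4, 2.8, 2.6]
opening: 0.0502
```

```bash
python3 w.py d top scene; python3 -c "
import pickle,cv2,numpy as np
D=pickle.load(open('d.pkl','rb'))
a=cv2.resize(D['top']['image'][140:280,210:350],None,fx=2.8,fy=2.8,interpolation=2)
b=cv2.resize(D['scene']['image'][150:290,290:430],None,fx=2.8,fy=2.8,interpolation=2)
cv2.imwrite('pics/dz.png',np.hstack([a,b]))"
```

```text
[[371.64829954   0.         322.18117027]
 [  0.         371.64829954 237.50474933]
 [  0.           0.           1.        ]] [[-5.000e-04 -2.448e-01  9.696e-01 -1.430e-01]
 [ 1.000e+00  6.000e-04  7.000e-04  3.000e-04]
 [-8.000e-04  9.696e-01  2.448e-01 -6.650e-02]
 [ 0.000e+00  0.000e+00  0.000e+00  1.000e+00]] [0.56276274 0.20767033 0.02202153] [[-3.90794417e-05  9.99753658e-01 -2.21950985e-02]
 [-1.17077476e-05 -2.21950990e-02 -9.99753658e-01]
 [-9.99999999e-01 -3.88099602e-05  1.25722356e-05]] 10.2
```

View pics/dz.png

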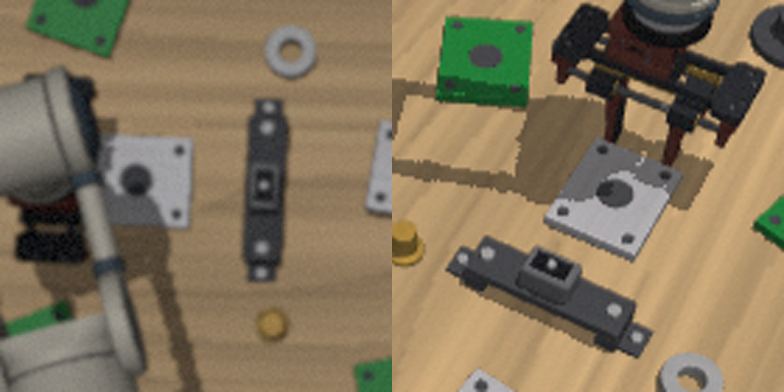

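Run:
```python
import pickle,numpy as np
from fit import unproj
D=pickle.load(open('d.pkl','rb'))
def T(p,z): return unproj(D['top'],(210+p[0]/2.8,140+p[1]/2.8),z)
def S(p,z): return unproj(D['scene'],(290+(p[0]-392)/2.8,150+p[1]/2.8),z)
def o(n,*P): P=np.array(P);d=P[1]-P[0];print(n,P.mean(0).round(4),np.degrees(np.arctan2(d[1],d[0])).round(2))
o('top plate holes',T((176,215),.012),T((179,151),.012))
o('top plate corners',T((189,228),.012),T((191,139),.012))
o('top bar screws',T((262,248),.028),T((266,128),.028))
o('top fl screws',T((261,272),.005),T((268,106),.005))
o('sc plate holes',S((563,211),.012),S((628,239),.012))
o('sc plate corners',S((547,218),.012),S((635,257),.012))
o('sc bar screws',S((488,253),.028),S((614,311),.028))
o('sc fl screws',S((462,258),.005),S((636,337),.005))
```

```text
top plate holes [0.5601 0.0984 0.012 ] -1.11
top plate corners [0.5599 0.0858 0.012 ] 0.27
top bar screws [0.5559 0.0109 0.028 ] -0.45
top fl screws [0.5569 0.0109 0.005 ] -0.96
sc plate holes [0.565  0.0996 0.012 ] -1.28
sc plate corners [0.567  0.0848 0.012 ] -1.79
sc bar screws [0.5594 0.0135 0.028 ] -1.84
sc fl screws [0.5585 0.0131 0.005 ] -1.25
```

>>> {"fn": "arm_command", "kwargs": {"delta_pos": [[-0.001, -0.025, 0], [-0.001, -0.025, 0], [-0.001, -0.025, 0], [-0.001, -0.025, 0], [-0.001, -0.025, 0]], "turn": [[0, 0, 0], [0, 0, 0], [0, 0, 0], [0, 0, 0], [0, 0, 0]]}}

```text
time: 10.62
position: [0.5615, 0.1825, 0.0216]
ee_rot: [[-0.001, 1.0, -0.022], [-0.0, -0.022, -1.0], [-1.0, -0.001, 0.0]]
wrist_force: [0.5, 2.3, -1.4]
opening: 0.0502
```

>>> {"fn": "arm_command", "kwargs": {"delta_pos": [[-0.001, -0.025, 0], [-0.001, -0.025, 0], [-0.001, -0.025, 0], [-0.001, -0.025, 0], [-0.001, -0.025, 0]], "turn": [[0, 0, 0], [0, 0, 0], [0, 0, 0], [0, 0, 0], [0, 0, 0]]}}

```text
time: 11.03
position: [0.5608, 0.1576, 0.0221]
ee_rot: [[0.0, 1.0, -0.022], [-0.0, -0.022, -1.0], [-1.0, 0.0, 0.0]]
wrist_force: [0.4, 0.7, -0.9]
opening: 0.0502
```

```bash
python3 w.py e top scene; python3 -c "
import pickle,cv2,numpy as np
D=pickle.load(open('e.pkl','rb'))
a=cv2.resize(D['top']['image'][140:280,210:350],None,fx=2.8,fy=2.8,interpolation=2)
b=cv2.resize(D['scene']['image'][170:310,280:420],None,fx=2.8,fy=2.8,interpolation=2)
cv2.imwrite('pics/ez.png',np.hstack([a,b]))"
```

```text
[[371.64829954   0.         322.18117027]
 [  0.         371.64829954 237.50474933]
 [  0.           0.           1.        ]] [[-5.000e-04 -2.448e-01  9.696e-01 -1.430e-01]
 [ 1.000e+00  6.000e-04  7.000e-04  3.000e-04]
 [-8.000e-04  9.696e-01  2.448e-01 -6.650e-02]
 [ 0.000e+00  0.000e+00  0.000e+00  1.000e+00]] [0.56075674 0.15763329 0.02206778] [[ 2.40560931e-05  9.99752400e-01 -2.22517188e-02]
 [-5.00417891e-05 -2.22517175e-02 -9.99752399e-01]
 [-9.99999998e-01  2.51636526e-05  4.94941094e-05]] 11.1833
```

View pics/ez.png

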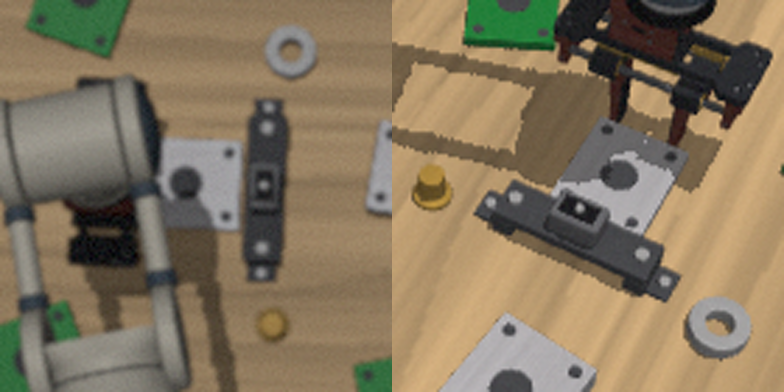

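>>> {"fn": "arm_command", "kwargs": {"delta_pos": [[-0.001, -0.025, 0], [-0.001, -0.025, 0], [-0.001, -0.025, 0], [-0.001, -0.025, 0], [-0.001, -0.025, 0]], "turn": [[0, 0, 0], [0, 0, 0], [0, 0, 0], [0, 0, 0], [0, 0, 0]]}}

```text
time: 11.6
position: [0.5599, 0.1329, 0.0223]
ee_rot: [[0.0, 1.0, -0.022], [0.0, -0.022, -1.0], [-1.0, 0.0, -0.0]]
wrist_force: [-0.8, 2.7, 1.1]
opening: 0.0502
```

>>> {"fn": "arm_command", "kwargs": {"delta_pos": [[-0.001, -0.025, 0], [0, -0.025, 0], [-0.001, -0.025, 0], [0, -0.025, 0], [-0.001, -0.025, 0]], "turn": [[0, 0, 0], [0, 0, 0], [0, 0, 0], [0, 0, 0], [0, 0, 0]]}}

```text
time: 12.02
position: [0.5593, 0.1078, 0.0223]
ee_rot: [[0.0, 1.0, -0.022], [0.0, -0.022, -1.0], [-1.0, 0.0, -0.0]]
wrist_force: [0.2, 3.3, 3.5]
opening: 0.05
```

>>> {"fn": "arm_command", "kwargs": {"delta_pos": [[0, -0.025, 0], [-0.001, -0.025, 0], [0, -0.025, 0], [-0.001, -0.02, 0], [0, -0.01, 0]], "turn": [[0, 0, 0], [0, 0, 0], [0, 0, 0], [0, 0, 0], [0, 0, 0]]}}

```text
time: 12.43
position: [0.5588, 0.0865, 0.0221]
ee_rot: [[0.0, 1.0, -0.023], [-0.0, -0.023, -1.0], [-1.0, 0.0, 0.0]]
wrist_force: [0.1, 3.2, 3.1]
opening: 0.0496
```

```bash
python3 w.py g top scene; python3 -c "
import pickle,cv2,numpy as np
D=pickle.load(open('g.pkl','rb'))
a=cv2.resize(D['top']['image'][140:280,210:350],None,fx=2.8,fy=2.8,interpolation=2)
b=cv2.resize(D['scene']['image'][170:310,280:420],None,fx=2.8,fy=2.8,interpolation=2)
cv2.imwrite('pics/gz.png',np.hstack([a,b]))"
```

```text
[[371.64829954   0.         322.18117027]
 [  0.         371.64829954 237.50474933]
 [  0.           0.           1.        ]] [[-5.000e-04 -2.448e-01  9.696e-01 -1.430e-01]
 [ 1.000e+00  6.000e-04  7.000e-04  3.000e-04]
 [-8.000e-04  9.696e-01  2.448e-01 -6.650e-02]
 [ 0.000e+00  0.000e+00  0.000e+00  1.000e+00]] [0.55880864 0.0865415  0.02212141] [[ 1.12215450e-04  9.99744758e-01 -2.25921598e-02]
 [-1.48540981e-04 -2.25921430e-02 -9.99744754e-01]
 [-9.99999983e-01  1.15542669e-04  1.45967880e-04]] 12.5833
```

View pics/gz.png

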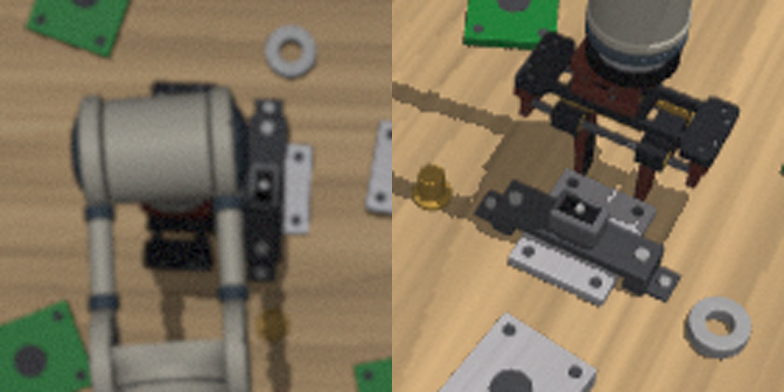

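Run:
```python
import pickle,numpy as np
from fit import unproj
D=pickle.load(open('g.pkl','rb'))
def T(p,z): return unproj(D['top'],(210+p[0]/2.8,140+p[1]/2.8),z)
def S(p,z): return unproj(D['scene'],(280+(p[0]-392)/2.8,170+p[1]/2.8),z)
def o(n,*P): P=np.array(P);d=P[1]-P[0];print(n,P.mean(0).round(4),np.degrees(np.arctan2(d[1],d[0])).round(2))
o('top plate corners',T((309,233),.012),T((313,146),.012))
o('sc plate corners top',S((508,260),.012),S((602,298),.012))
o('sc fl screws',S((490,203),.005),S((664,282),.005))
o('sc trail corners',S((565,172),.012),S((655,208),.012))
o('holes',S((526,251),.012),S((594,282),.012))
o('trailholes',S((573,184),.012),S((638,211),.012))
```

```text
top plate corners [ 0.5569 -0.0361  0.012 ] -1.23
sc plate corners top [ 0.5615 -0.0347  0.012 ] 2.17
sc fl screws [0.559  0.0122 0.005 ] -1.24
sc trail corners [0.5638 0.0724 0.012 ] 0.95
holes [ 0.5599 -0.0214  0.012 ] -0.9
trailholes [0.564 0.063 0.012] 0.16
```

>>> {"fn": "arm_command", "kwargs": {"delta_pos": [[0, -0.01, 0], [0, -0.01, 0], [0, -0.01, 0], [0, -0.003, 0], [0, 0, 0]], "turn": [[0, 0, 0], [0, 0, 0], [0, 0, 0], [0, 0, 0], [0, 0, 0]]}}

```text
time: 13.0
position: [0.5585, 0.0801, 0.0217]
ee_rot: [[-0.001, 1.0, -0.022], [-0.001, -0.022, -1.0], [-1.0, -0.001, 0.001]]
wrist_force: [-0.1, -0.4, 1.1]
opening: 0.0503
```

>>> {"fn": "arm_command", "kwargs": {"delta_pos": [[0, 0.04, 0], [0, 0.1, 0], [0, 0, 0.15], [0, 0, 0.2], [0, 0, 0.2]], "turn": [[0, 0, 0], [0, 0, 0], [0, 0, 0], [0, 0, 0], [0, 0, 0]]}}

```text
time: 13.42
position: [0.5577, 0.1091, 0.1319]
ee_rot: [[-0.003, 1.0, -0.022], [-0.001, -0.022, -1.0], [-1.0, -0.003, 0.001]]
wrist_force: [0.5, 1.1, 0.3]
opening: 0.05
```

>>> {"fn": "arm_command", "kwargs": {"delta_pos": [[0, -0.18, 0.1], [0, -0.18, 0.1], [0, -0.2, 0], [0, -0.2, 0], [0, -0.2, 0]], "turn": [[0, 0, 0], [0, 0, 0], [0, 0, 0], [0, 0, 0], [0, 0, 0]]}}

```text
time: 13.83
position: [0.5589, -0.0847, 0.1731]
ee_rot: [[0.002, 1.0, -0.022], [-0.001, -0.022, -1.0], [-1.0, 0.002, 0.001]]
wrist_force: [0.6, -0.0, 0.8]
opening: 0.05
```

>>> {"fn": "arm_command", "kwargs": {"delta_pos": [[0, 0, 0], [0, 0, 0]], "turn": [[0, 0, 0], [0, 0, 0]]}}

```text
time: 14.0
position: [0.5587, -0.0851, 0.172]
ee_rot: [[-0.0, 1.0, -0.026], [-0.0, -0.026, -1.0], [-1.0, -0.0, 0.0]]
wrist_force: [0.1, 0.3, -0.7]
opening: 0.0502
```

```bash
python3 w.py h scene; python3 -c "
import pickle,cv2,numpy as np
D=pickle.load(open('h.pkl','rb'))
b=cv2.resize(D['scene']['image'][170:310,280:420],None,fx=2.8,fy=2.8,interpolation=2)
cv2.imwrite('pics/hz.png',b)"
```

```text
[[371.64829954   0.         322.18117027]
 [  0.         371.64829954 237.50474933]
 [  0.           0.           1.        ]] [[-5.000e-04 -2.448e-01  9.696e-01 -1.430e-01]
 [ 1.000e+00  6.000e-04  7.000e-04  3.000e-04]
 [-8.000e-04  9.696e-01  2.448e-01 -6.650e-02]
 [ 0.000e+00  0.000e+00  0.000e+00  1.000e+00]] [ 0.55865183 -0.08509437  0.17198212] [[-2.21947817e-04  9.99659744e-01 -2.60834578e-02]
 [-1.43993878e-04 -2.60834901e-02 -9.99659758e-01]
 [-9.99999965e-01 -2.18116443e-04  1.49734057e-04]] 14.1
```

View pics/h_wrist.png

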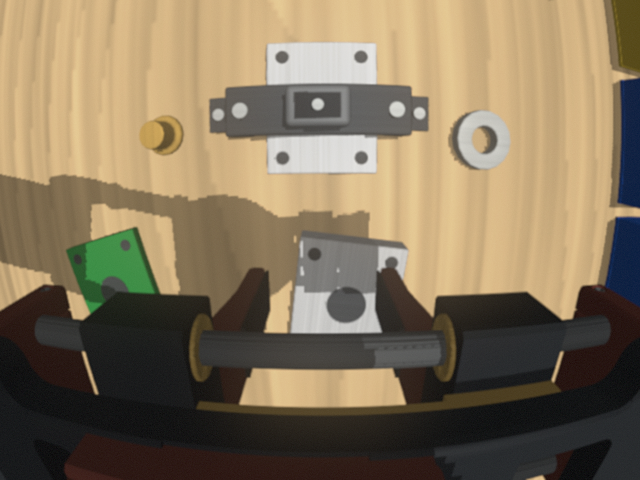

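View pics/hz.png

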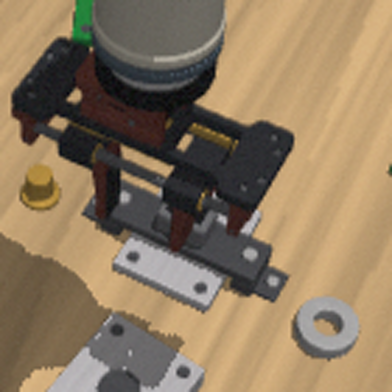

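```bash
python3 -c "
import pickle,cv2
D=pickle.load(open('h.pkl','rb'))
cv2.imwrite('pics/hw.png',cv2.resize(D['wrist']['image'][35:180,200:440],None,fx=3.3,fy=3.3,interpolation=2))"
```

```text
(no output)
```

View pics/hw.png

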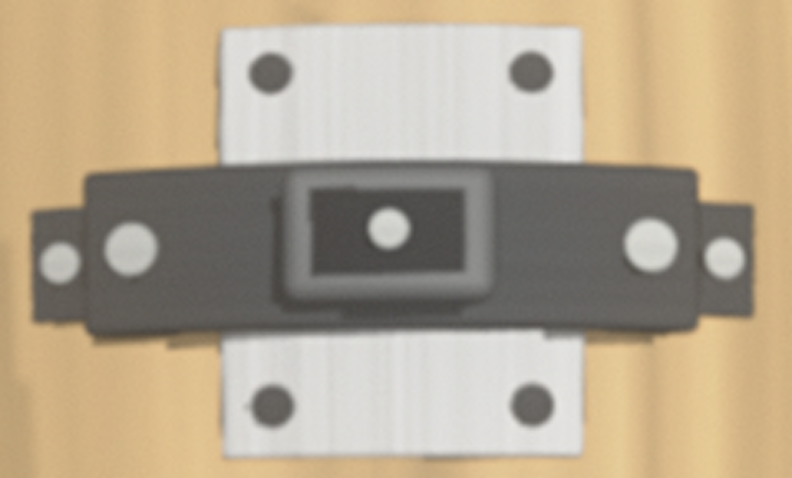

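```bash
cat > meas.py <<'E'
import pickle,numpy as np
from fe import wun
def run(fn,org,sc,C,H,FS,BS,B):
    f=pickle.load(open(fn,'rb'))['wrist']
    W=lambda p,z: wun(f,(org[0]+(p[0]+.5)/sc-.5,org[1]+(p[1]+.5)/sc-.5),z)
    def o(n,z,P):
        P=np.array([W(p,z) for p in P]);a=[np.degrees(np.arctan2(*(P[i+1]-P[i])[[1,0]])).round(2) for i in range(0,len(P),2)]
        print(n,P.mean(0).round(4)[:2],a); return P
    o('plate corners',.012,C);o('plate holes',.012,H);o('flange screws',.005,FS);o('bar screws',.028,BS);o('bar corners',.028,B)
run('h.pkl',(200,35),3.3,[(221,29),(581,28),(223,456),(582,454)],[(270,72),(531,72),(272,405),(532,404)],[(60,262),(724,258)],[(131,248),(651,245)],[(86,175),(697,170),(86,331),(697,327)])
E
python3 meas.py
```

```text
plate corners [0.561  0.0139] [np.float64(-1.33), np.float64(-1.14)]
plate holes [0.5609 0.0141] [np.float64(-1.51), np.float64(-1.24)]
flange screws [0.5583 0.0109] [np.float64(-1.23)]
bar screws [0.5584 0.011 ] [np.float64(-1.26)]
bar corners [0.5584 0.0107] [np.float64(-1.13), np.float64(-1.18)]
```

>>> {"fn": "arm_command", "kwargs": {"delta_pos": [[0, 0.2, 0], [0, 0.2, 0], [0, 0.2, 0], [0, 0.18, 0], [0, 0.18, 0]], "turn": [[0, 0, 0], [0, 0, 0], [0, 0, 0], [0, 0, 0], [0, 0, 0]]}}

```text
time: 14.52
position: [0.558, 0.1125, 0.1722]
ee_rot: [[0.0, 1.0, -0.019], [0.0, -0.019, -1.0], [-1.0, 0.0, -0.0]]
wrist_force: [0.2, 0.3, -0.2]
opening: 0.0498
```

>>> {"fn": "arm_command", "kwargs": {"delta_pos": [[0, 0, -0.2], [0, 0, -0.2], [0, 0, -0.15], [0, 0, 0], [0, 0, 0]], "turn": [[0, 0, 0], [0, 0, 0], [0, 0, 0], [0, 0, 0], [0, 0, 0]]}}

```text
time: 14.93
position: [0.5572, 0.11, 0.0606]
ee_rot: [[-0.004, 1.0, -0.02], [-0.0, -0.02, -1.0], [-1.0, -0.004, 0.0]]
wrist_force: [-0.0, 0.6, -0.0]
opening: 0.0502
```

>>> {"fn": "arm_command", "kwargs": {"delta_pos": [[0, 0, -0.1], [0, 0, -0.06], [0, 0, -0.03], [0, 0, 0], [0, 0, 0]], "turn": [[0, 0, 0], [0, 0, 0], [0, 0, 0], [0, 0, 0], [0, 0, 0]]}}

```text
time: 15.35
position: [0.5592, 0.1087, 0.0251]
ee_rot: [[0.001, 1.0, -0.022], [0.0, -0.022, -1.0], [-1.0, 0.001, -0.0]]
wrist_force: [0.4, 0.3, 0.3]
opening: 0.0499
```

>>> {"fn": "arm_command", "kwargs": {"delta_pos": [[0, -0.08, 0], [0, -0.05, 0], [0, 0, 0]], "turn": [[0, 0, 0], [0, 0, 0], [0, 0, 0]]}}

```text
time: 15.6
position: [0.5595, 0.0809, 0.0253]
ee_rot: [[0.002, 1.0, -0.024], [-0.001, -0.024, -1.0], [-1.0, 0.002, 0.001]]
wrist_force: [-0.2, -0.2, 1.0]
opening: 0.0503
```

>>> {"fn": "arm_command", "kwargs": {"delta_pos": [[0, -0.01, 0], [0, -0.01, 0], [0, 0, 0], [0, 0, 0]], "turn": [[0, 0, 0], [0, 0, 0], [0, 0, 0], [0, 0, 0]]}}

```text
time: 15.93
position: [0.559, 0.079, 0.0244]
ee_rot: [[0.001, 1.0, -0.022], [0.0, -0.022, -1.0], [-1.0, 0.001, -0.0]]
wrist_force: [0.4, 2.1, 1.8]
opening: 0.05
```

>>> {"fn": "arm_command", "kwargs": {"delta_pos": [[0, -0.005, 0], [0, -0.005, 0], [0, 0, 0]], "turn": [[0, 0, 0], [0, 0, 0], [0, 0, 0]]}}

```text
time: 16.18
position: [0.5589, 0.077, 0.0244]
ee_rot: [[0.0, 1.0, -0.022], [0.001, -0.022, -1.0], [-1.0, 0.0, -0.001]]
wrist_force: [0.5, 3.3, 2.4]
opening: 0.0502
```

>>> {"fn": "arm_command", "kwargs": {"delta_pos": [[0, 0.04, 0], [0, 0.1, 0], [0, 0, 0.15], [0, 0, 0.2], [0, 0, 0.2]], "turn": [[0, 0, 0], [0, 0, 0], [0, 0, 0], [0, 0, 0], [0, 0, 0]]}}

```text
time: 16.6
position: [0.5573, 0.1047, 0.1331]
ee_rot: [[-0.005, 1.0, -0.022], [-0.002, -0.022, -1.0], [-1.0, -0.005, 0.002]]
wrist_force: [1.4, 1.3, 0.1]
opening: 0.0501
```

>>> {"fn": "arm_command", "kwargs": {"delta_pos": [[0, -0.18, 0.1], [0, -0.18, 0.1], [0, -0.2, 0], [0, -0.2, 0], [0, -0.2, 0]], "turn": [[0, 0, 0], [0, 0, 0], [0, 0, 0], [0, 0, 0], [0, 0, 0]]}}

```text
time: 17.02
position: [0.5585, -0.0891, 0.1743]
ee_rot: [[0.0, 1.0, -0.022], [-0.001, -0.022, -1.0], [-1.0, 0.0, 0.001]]
wrist_force: [0.5, 0.1, 0.5]
opening: 0.0499
```

>>> {"fn": "arm_command", "kwargs": {"delta_pos": [[0, 0, 0], [0, 0, 0], [0, 0, 0]], "turn": [[0, 0, 0], [0, 0, 0], [0, 0, 0]]}}

```text
time: 17.27
position: [0.5585, -0.0871, 0.1734]
ee_rot: [[-0.001, 1.0, -0.023], [0.0, -0.023, -1.0], [-1.0, -0.001, -0.0]]
wrist_force: [0.5, 0.4, -0.1]
opening: 0.0498
```

```bash
python3 w.py i; python3 -c "
import pickle,cv2
D=pickle.load(open('i.pkl','rb'))
cv2.imwrite('pics/iw.png',cv2.resize(D['wrist']['image'][35:180,200:440],None,fx=3.3,fy=3.3,interpolation=2))"
```

```text
[[371.64829954   0.         322.18117027]
 [  0.         371.64829954 237.50474933]
 [  0.           0.           1.        ]] [[-5.000e-04 -2.448e-01  9.696e-01 -1.430e-01]
 [ 1.000e+00  6.000e-04  7.000e-04  3.000e-04]
 [-8.000e-04  9.696e-01  2.448e-01 -6.650e-02]
 [ 0.000e+00  0.000e+00  0.000e+00  1.000e+00]] [ 0.55854027 -0.08714177  0.17341376] [[-1.31304755e-03  9.99734765e-01 -2.29929327e-02]
 [ 3.59987761e-04 -2.29924785e-02 -9.99735573e-01]
 [-9.99999073e-01 -1.32097752e-03 -3.29702063e-04]] 17.3167
```

View pics/iw.png

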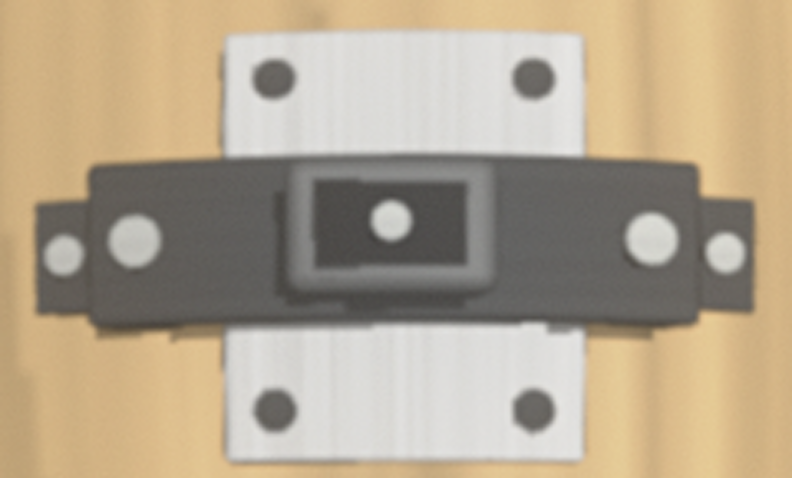

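```bash
sed -i '$d' meas.py
cat >> meas.py <<'E'
run('i.pkl',(200,35),3.3,[(225,35),(582,35),(227,460),(582,460)],[(273,78),(533,78),(275,410),(533,410)],[(63,255),(725,252)],[(135,241),(652,239)],[(91,166),(697,163),(91,325),(697,322)])
E
python3 meas.py; python3 w.py j top scene; python3 -c "
import pickle,cv2,numpy as np
D=pickle.load(open('j.pkl','rb'));D0=pickle.load(open('f0.pkl','rb'))
cv2.imwrite('pics/jz.png',np.hstack([cv2.resize(x,(400,300)) for x in (D['top']['image'],cv2.absdiff(D['top']['image'],D0['top']['image'])*2)]))"
```

```text
plate corners [0.5609 0.0106] [np.float64(-1.3), np.float64(-1.27)]
plate holes [0.5608 0.0108] [np.float64(-1.3), np.float64(-1.27)]
flange screws [0.5582 0.0107] [np.float64(-1.12)]
bar screws [0.5584 0.0107] [np.float64(-1.17)]
bar corners [0.5585 0.0104] [np.float64(-1.12), np.float64(-1.08)]
[[371.64829954   0.         322.18117027]
 [  0.         371.64829954 237.50474933]
 [  0.           0.           1.        ]] [[-5.000e-04 -2.448e-01  9.696e-01 -1.430e-01]
 [ 1.000e+00  6.000e-04  7.000e-04  3.000e-04]
 [-8.000e-04  9.696e-01  2.448e-01 -6.650e-02]
 [ 0.000e+00  0.000e+00  0.000e+00  1.000e+00]] [ 0.55865558 -0.08644895  0.17357452] [[-1.01035474e-03  9.99766549e-01 -2.15830324e-02]
 [ 3.56837490e-04 -2.15826816e-02 -9.99767003e-01]
 [-9.99999426e-01 -1.01782096e-03 -3.34948021e-04]] 17.4667
```

View pics/jz.png

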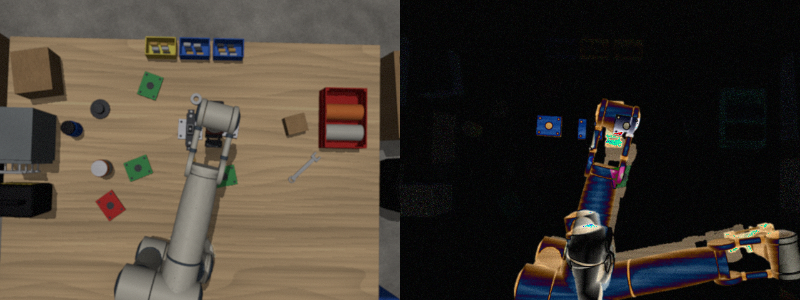

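```bash
python3 -c "
from bench import r
print(r.hand_in())"
```

```text
the job is handed in; nothing more can be done
None
```

The thin plate now lies flat in the gauge tunnel with the bridge across its middle, and I have handed the job in at about 17.5 s of the 61 s allowed.

I first nudged the plate sideways with closed fingertips to line it up with the tunnel. Then I pushed it in from the +y end with two fingers, stopped to measure, and finished with a last push of about 3 mm.

My last checks before handing in, from the wrist camera:
- **Centring:** the plate's middle is within about 0.3 mm of the bridge's middle along the tunnel, so it sticks out equally at both ends.
- **Straightness:** it is within about 0.2° of the gauge.
- **Sideways position:** it sits about 2.5 mm towards the gauge's +x side. That leaves roughly 5.5 mm clear of one foot and 10.5 mm of the other, so it touches neither. I did not correct this.
- **Everything else:** the before/after difference of the top picture shows no other item moved where the view is clear. The arm and its shadow hid part of the bench, including the thick plate and the bush. The last force readings in contact were about 4 N, well under the limits, and the fingers were clear of everything at hand-in.

The fixed cameras disagreed with the wrist camera by 1–3 mm during the push, so I relied on the wrist camera's view, where plate and gauge show in the same picture.

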